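# Index the gauging arm over the ring and lock it

## Task

Swing the yellow gauging arm from its middle position over to the nest that holds the grey metal ring, not the one with the orange cover, and lock it there. To free the arm, lift the black tee-handled plunger, give it about a quarter turn counter-clockwise so that it stays up by itself when let go, and leave it so while you swing the arm; then turn the plunger back so that it drops fully home in the arm's new notch. Leave the ring lying in its nest.

Things in the scene. Friction and masses are not known exactly. Their poses are not given: they have to be found in the camera images.
- plunger_grip (a point): Centre of the black tee handle on the upright plunger in the blue bracket: bar 56 mm long (its x), 14 wide (its y), 18 high; z up. Locked: 119 mm above the work surface, bar pointing from plunger to the arm's pivot. Top of the slotted collar is 33 mm below this point when locked; nothing else within 50 mm sideways at its height.
- plunger_lift (a joint): Lift of the plunger, m: 0 locked in a notch of the arm's wheel, 0.018 upper stop; sprung down with 4 to 6 N. It can turn only when lifted 0.013 or more; turned and let go it rests on the collar at about 0.0125, clear of the wheel. Turned back off a notch, it rests on the wheel's teeth at about 0.009; its round end finds a notch if the arm's handle is up to about 9 mm off.
- plunger_turn (a joint): Turn of the plunger and its tee handle, rad, counter-clockwise seen from above: 0 in line with the collar's slot (stop), 1.5 the other stop. Beyond about 0.4 it stays up when let go; from 0.2 downward it drops (if still gripped, lower it by hand or let go).
- swing_grip (a point): Middle of the upright round red handle (24 mm across, 42 high), 91 mm above the work surface, at the end of the yellow arm, straight above the probe head (34 mm across). x points outward along the arm; the upright pivot lies 120 mm back. Starts in the middle notch; the other notches, 0.785 rad to either side, put it over the nests' centres. Stops at 0.8 rad; turns freely (0.03 N m) when unlocked.
- ring_center (a point): Centre (half-way up) of the grey metal flange ring, 67 x 67 x 12 mm, loose in one of the fixture's two nests, left or right of the middle; the other nest holds a flat orange cover. Its top is 24 mm above the work surface; the probe passes 12 mm over it. Similar rings lie outside the fixture.

How it is judged (in metres and radians):
On the way, in this order (a step that is already met when the one before it is completed fails the run):
1. the plunger is lifted and turned and stays up by itself, let go, with the arm still at its middle position (value of joint plunger_lift above 0.0095 m and value of joint plunger_turn above 0.4 rad and contact force between the fingers and plunger_turn below 0.1 N and distance of swing_grip from where it was at the start of the episode below 0.02 m), for 0.2 s.
2. the arm's handle is brought within 15 mm of over the ring's centre while the plunger is still held up (horizontal distance between swing_grip and ring_center below 0.015 m and value of joint plunger_lift above 0.0095 m and value of joint plunger_turn above 0.3 rad), for 0.1 s.
At the end, for the whole second after the job is handed in: The arm's handle stands over the ring's centre within 12 mm, the plunger is turned back (within 0.4 rad) and down within 3 mm of fully home, and the ring lies in its nest within 12 mm of where it was (horizontal distance between swing_grip and ring_center below 0.012 m and value of joint plunger_lift below 0.003 m and value of joint plunger_turn below 0.4 rad and distance of ring_center from where it was at the start of the episode below 0.012 m); the robot touches nothing.
It fails at once if the ring is knocked or lifted out of its nest (moved more than 20 mm) (distance of ring_center from where it was at the start of the episode above 0.02 m).
It also fails if it takes over 61 s, if anything falls off the work surface, if the arm or the gripper's body presses on something with over 40 N, if the wrist force passes 120 N, or if a joint passes its speed limit or range.

## Robot

A 6-joint arm with a two-finger parallel gripper is mounted at the origin on a cart in front of the work surface, level with it; the furniture and walls round the work are solid. World frame = base frame: x ahead of the robot, y to its left, z up, the work surface at z = 0. Lengths are in mm, angles in rad, forces in N, time in s.
With the tool pointing down it reaches from about 400 to 925 mm from the base axis. Payload 12.5 kg.
Tool frame: the origin (TCP) lies midway between the tips of the shut fingers; the grasp point (between the pads) lies 19 mm behind it; z points along the fingers, y is the line along which they close (so a half turn about z gives the same grasp; the last joint's range is limited). The gripper opens to 95 mm and grips with 3 to 60 N. Pads are 20 mm wide; open, the fingers measure 119 mm over their backs; the gripper's body (75 mm by 180 mm) begins 59 mm behind the grasp point.
Start: joints at [-1.206, 0.491, 1.559, -0, 1.092, -0.106], TCP at [283.524, -557.011, 214.661] pointing down, gripper open.
Joint ranges: [-3.1, 3.1], [-0.84, 2.19], [0.05, 2.79], [-1.13, 4.28], [0.06, 2.93], [-2.69, 2.69]. Speed limits (rad/s): [2.22, 2.22, 2.79, 3.14, 3.14, 3.14].

## Interface

Orientations are given as [roll, pitch, yaw] about the fixed x, y, z axes, in that order (R = Rz(yaw) Ry(pitch) Rx(roll)).
In Python, from cell import state, read_camera, camera_info, env gives the robot as it stands.
- The arm moves only by the tool move_arm, never from a script. Its argument "commands" is a list of rows, each a list of 3 entries, a list of its own where there are three numbers: the shift along the world's x, y, z in cm, then the turn, a rotation vector about the world's x, y, z in degrees, then the opening, from 0 (shut) to 1 (fully open). A call has 1 to 10 rows; each row shifts and turns the commanded pose from where the row before left it; what a row does not reach is not made up. A row lasts 1/10 s, in which the tool goes at most 50 mm and 8.59 degrees, less where a joint would pass 70% of its speed; a pose out of reach is approached as far as the arm can. A call with a gripper value outside its range is refused whole. The fingers move at their own pace and stop on an object; the grip force is fixed at half the most. Time passes only in rows, so rows that do not move let the fingers close. It gives the time, the measured TCP pose, the force, the opening and the grip force at its end, in the units of the state.
- state(): the state, without advancing time (a new reading comes with each control period).
- read_camera(name): name is "scene" or "top" or "wrist"; returns the picture (384x512x3 uint8, blue, green, red); there is no depth.
- camera_info(name): a dict with "K" (3x3 intrinsics, pixels), "cam_to_world" (4x4, takes a point from camera to world coordinates). Camera axes: x right, y down, z forward; pixel columns grow to the right and rows downward; lengths in mm; the calibration is good to about 2 mm. A picture is of the moment at which its call begins: read the wrist's pose just before it. camera_info takes no time and is no camera call; for the wrist camera it gives the pose at the moment of the call.
- env.job_done(): hands the job in; it is judged then, once.
The state is a dict: "t": time; "joints": joint angles; "qvel": joint speeds; "tau": joint torques, N m; "eef_pos": TCP position; "tcp_rot": TCP orientation; "ft_force": force on the tool from outside, world axes, zero at the start; "moment": the same for the moment, N m; "opening": opening from 0.0 (shut) to 1.0 (fully open); "grip_force": force on a finger pad.
Only numpy, scipy, OpenCV 4.12 (cv2) and the standard library are available. Lean on these libraries where they do the work, as an engineer would, in place of code of your own. Each camera call takes 0.05 s, during which the arm holds its last target. There are 200 camera calls.

## Working session

There is one attempt and no reset: what is moved stays moved. The work goes in short steps, Python scripts to look and compute and a tool call to move; the robot and the scene stay as the last step left them, time stands still between calls to the robot, and variables do not carry over. Pictures are saved under pics/ and viewed, at most 10 in all, crops included, and the job is handed in when it is done.

Besides the shell and the picture viewer there is one more tool, called by a JSON object that holds its "method" and its "body". move_arm: Moves the arm, as the interface text tells. Its arguments: {"type":"object","properties":{"commands":{"type":"array"}},"required":["commands"]}

```bash
mkdir -p pics
cat > h.py <<'E'
import numpy as np,cv2
from cell import state,read_camera,camera_info,env
def ray(name,u,v,z,info=None):
    i=info or camera_info(name);K=np.array(i["K"]);T=np.array(i["cam_to_world"])
    d=T[:3,:3]@np.linalg.inv(K)@np.array([u,v,1.]);o=T[:3,3]
    return o+d*(z-o[2])/d[2]
E
python3 - <<'E'
from h import *
for n in("scene","top"):
    cv2.imwrite(f"pics/{n}0.png",read_camera(n)); print(n,np.round(camera_info(n)["cam_to_world"],2).tolist(),camera_info(n)["K"])
s=state();print(s["t"],s["eef_pos"],s["tcp_rot"],s["opening"])
E
```

```text
scene [[-0.82, -0.27, 0.51, 139.83], [-0.58, 0.36, -0.73, 672.36], [0.01, -0.89, -0.45, 478.82], [0.0, 0.0, 0.0, 1.0]] [[392.28701317   0.         251.59819004]
 [  0.         392.28701317 183.43854474]
 [  0.           0.           1.        ]]
top [[-0.02, -1.0, 0.05, 529.47], [-1.0, 0.02, 0.04, 12.65], [-0.04, -0.05, -1.0, 943.92], [0.0, 0.0, 0.0, 1.0]] [[366.05527999   0.         259.72905752]
 [  0.         366.05527999 197.05192001]
 [  0.           0.           1.        ]]
0.1 [ 283.44323582 -556.80607854  214.11086923] [-3.14060859e+00 -1.11382220e-04  4.70769249e-01] 0.998786074655337
```

View pics/top0.png

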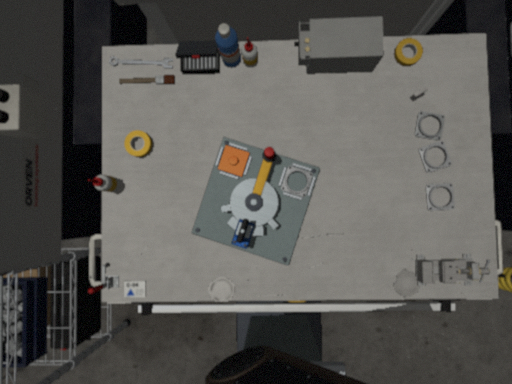

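View pics/scene0.png

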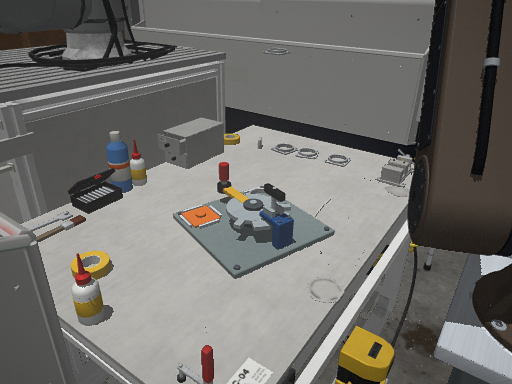

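The top view shows the orange cover at (233,160), the ring at (297,180), the red handle at (268,153), the pivot at (254,202) and the plunger near (245,232). I'll measure these next.

Run:
```python
from h import *
im=cv2.imread("pics/top0.png");sc=cv2.imread("pics/scene0.png")
def cen(m,box):
    x0,y0,x1,y1=box; k=np.zeros_like(m);k[y0:y1,x0:x1]=m[y0:y1,x0:x1]
    n,l,s,c=cv2.connectedComponentsWithStats(k); i=1+np.argmax(s[1:,4]); return c[i],s[i]
h=cv2.cvtColor(im,cv2.COLOR_BGR2HSV)
red=(((h[...,0]<6)|(h[...,0]>172))&(h[...,1]>150)&(h[...,2]>60)).astype(np.uint8)
c,s=cen(red,(255,140,285,170));print("red",c,s,ray("top",*c,105))
org=((h[...,0]>=5)&(h[...,0]<17)&(h[...,1]>150)).astype(np.uint8)
c,s=cen(org,(210,140,255,180));print("orange",c,s,ray("top",*c,20))
blk=(h[...,2]<45).astype(np.uint8)
c,s=cen(blk,(225,212,262,250));print("blk",c,s,ray("top",*c,125))
for n,u,v,z in (("ring",297,180.5,24),("pivot",254,202,70)):print(n,ray("top",u,v,z))
a=cv2.resize(im[140:265,190:325],None,fx=4.4,fy=4.4,interpolation=2)
b=cv2.resize(sc[150:275,170:340],None,fx=1.15*3,fy=1.15*3,interpolation=2)
cv2.imwrite("pics/c1.png",a)
```

```text
red [268.70833333 152.13888889] [264 148  10   9  72] [672.17094693  21.25270414 105.        ]
orange [233.32295082 160.33442623] [219 146  30  30 610] [667.94617045 112.64820648  20.        ]
blk [245.87878788 233.43030303] [237 220  18  27 165] [487.27911679  75.77277346 125.        ]
ring [612.37111534 -47.50616602  24.        ]
pivot [559.00207667  59.23088258  70.        ]
```

View pics/c1.png

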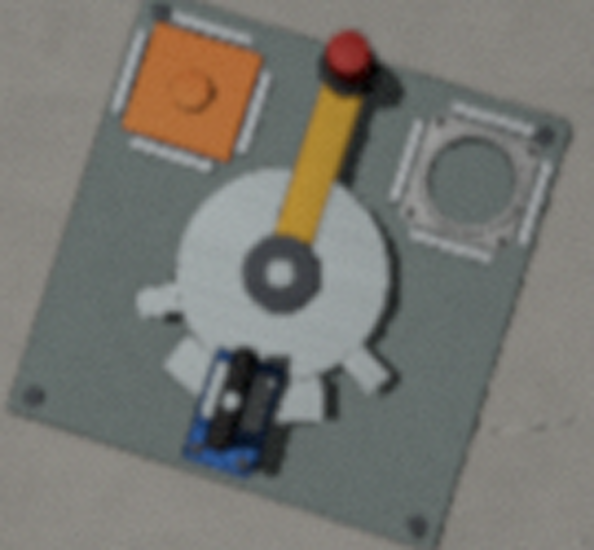

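The crop shows the tee bar from (245,350) to (218,447), the pivot at (282,273), the red handle top at (348,53) and the ring at (470,180).

Run:
```python
from h import *
f=lambda x,y,z:ray("top",190+x/4.4,140+y/4.4,z)
P=f(282,273,75);H=f(348,53,112);R=f(470,180,24);T=f(231,399,128);a=f(245,350,128);b=f(218,447,128)
O=f(193,90,24)
for n,p in zip("PHRTabO",(P,H,R,T,a,b,O)):print(n,p.round(1))
an=lambda v:np.degrees(np.arctan2(v[1],v[0]))
print(np.linalg.norm((H-P)[:2]),an(H-P),an(R-P),an(O-P),an(P-T),an(a-b),np.linalg.norm((R-P)[:2]),np.linalg.norm((P-T)[:2]))
print(camera_info("wrist"),state()["eef_pos"])
```

```text
P [558.7  58.7  75. ]
H [671.2  20.3 112. ]
R [611.4 -47.   24. ]
T [493.7  83.  128. ]
a [518.3  75.4 128. ]
b [469.6  90.  128. ]
O [667.  110.8  24. ]
118.84342028366704 -18.87590148570676 -63.546836567963965 25.69153349924043 -20.424342982309444 -16.626075738750533 118.14600743082649 69.42042094595918
{'K': array([[321.49930658,   0.        , 256.79829732],
       [  0.        , 321.49930658, 188.34054562],
       [  0.        ,   0.        ,   1.        ]]), 'cam_to_world': array([[ 4.54160930e-01, -8.52519114e-01, -2.58745068e-01,
         3.57230742e+02],
       [-8.90919271e-01, -4.34858632e-01, -1.30999322e-01,
        -5.21248294e+02],
       [-8.38100093e-04,  2.90015741e-01, -9.57021508e-01,
         3.83975219e+02],
       [ 0.00000000e+00,  0.00000000e+00,  0.00000000e+00,
         1.00000000e+00]])} [ 283.44323582 -556.80607854  214.11086923]
```

{"method": "move_arm", "body": {"commands": [[[1.4, 4.2, 0.2], [0, 0, -3], 1], [[1.4, 4.2, 0.2], [0, 0, -3], 1], [[1.4, 4.2, 0.2], [0, 0, -3], 1], [[1.4, 4.2, 0.2], [0, 0, -3], 1], [[1.4, 4.2, 0.2], [0, 0, -3], 1], [[1.4, 4.2, 0.2], [0, 0, -3], 1], [[1.4, 4.2, 0.2], [0, 0, -3], 1], [[1.4, 4.2, 0.2], [0, 0, -3], 1], [[1.4, 4.2, 0], [0, 0, -3], 1], [[1.4, 4.2, 0], [0, 0, -3], 1]]}}

```text
t: 1.1
eef_pos: [423.7, -135.3, 230.7]
tcp_rot: [3.141, -0.0, -0.055]
ft_force: [0.5, -0.6, -0.2]
opening: 0.999
grip_force: 0.0
```

{"method": "move_arm", "body": {"commands": [[[1.4, 4.2, 0], [0, 0, -3], 0.5], [[1.4, 4.2, 0], [0, 0, -3], 0.5], [[1.4, 4.2, 0], [0, 0, -3], 0.5], [[1.0, 4.2, 0], [0, 0, -3], 0.5], [[0.5, 3, 0], [0, 0, -3], 0.5], [[0, 0, 0], [0, 0, -1], 0.5], [[0, 0, 0], [0, 0, 0], 0.5], [[0, 0, 0], [0, 0, 0], 0.5]]}}

```text
t: 1.9
eef_pos: [480.4, 60.3, 230.6]
tcp_rot: [3.141, 0.0, -0.332]
ft_force: [0.1, -0.3, 0.9]
opening: 0.504
grip_force: 0.0
```

Run:
```python
from h import *
s=state();i=camera_info("wrist");im=read_camera("wrist");cv2.imwrite("pics/w1.png",im)
np.savez("w1.npz",**i);print(s["t"],s["eef_pos"],s["tcp_rot"],s["opening"],s["joints"])
```

```text
1.9 [480.35021892  60.31241044 230.55626772] [ 3.14127060e+00  2.92933550e-04 -3.31786427e-01] 0.5044702302396467 [-1.15201020e-02  2.72668750e-01  1.87223671e+00 -2.54145874e-04
  9.97066632e-01  1.89120059e+00]
```

View pics/w1.png

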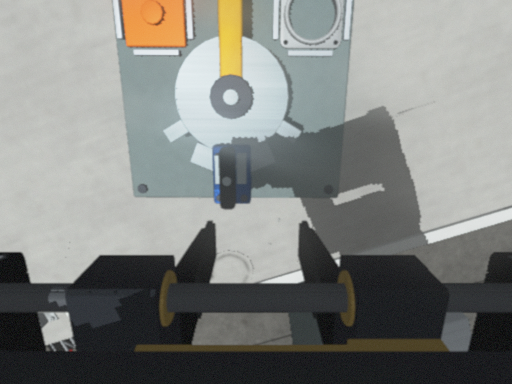

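The wrist view shows the tee bar from about (229,146) to (228,207), with the pivot at (231,97). Computing its position from that.

Run:
```python
from h import *
im=cv2.imread("pics/w1.png");i=dict(np.load("w1.npz"))
m=np.zeros(im.shape[:2],np.uint8);m[138:215,205:262]=(im[138:215,205:262].max(2)<50)
m=cv2.morphologyEx(m,cv2.MORPH_OPEN,np.ones((5,5)))
n,l,s,c=cv2.connectedComponentsWithStats(m);k=1+np.argmax(s[1:,4]);print(s[1:].tolist(),c[1:])
r=cv2.minAreaRect(np.argwhere(l==k)[:,::-1].astype(np.float32));print(r)
f=lambda u,v,z:ray("wrist",u,v,z,i)[:2].round(1)
print("tee",f(*r[0],128),f(*c[k],128),"hand",f(228,146,128),f(228,207,128),"pin top",f(227,181,128)," pivot",f(231,97,75),"ring",f(312,15,24))
```

```text
Traceback (most recent call last):
ValueError: attempt to get argmax of an empty sequence
```

Run:
```python
from h import *
im=cv2.imread("pics/w1.png");i=dict(np.load("w1.npz"))
f=lambda u,v,z:ray("wrist",u,v,z,i)[:2].round(1)
print(im[160:200:8,208:256:4].max(2))
print("tee ends",f(229,146,128),f(228,207,128),"mid",f(228.5,177,128),"pin",f(227,181,128)," pivot",f(231,97,75),"ring",f(312,15,24))
g=cv2.resize(im[130:220,180:280],None,fx=6,fy=6,interpolation=2);cv2.imwrite("pics/c2.png",g)
```

```text
[[220 184 223  87  84  84  86 107 116 117 103 116]
 [207 184 221  79  71  68  72  93 105 106  90 107]
 [156 151 216  84  69  69  63  88 103  99  86  88]
 [155 149 162  76  99  98  62  82  88  89  87  85]
 [153 150 193  94  59  59  59  81  88  85  84 152]]
tee ends [523.7  68.8] [472.2  89. ] mid [498.3  78.8] pin [495.3  81.3]  pivot [561.3  57.5] ring [611.8 -47.8]
```

View pics/c2.png

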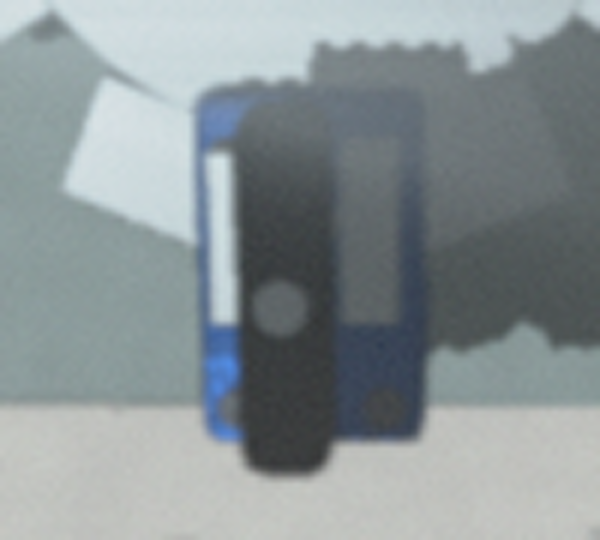

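The crop shows the pin on top of the tee at wrist pixel (226.8,181.3), which puts the plunger at about (495, 82). Next I descend and grip.

{"method": "move_arm", "body": {"commands": [[[1.5, 2.1, 0], [0, 0, 0], 0.5], [[0, 0, -3], [0, 0, 0], 0.5], [[0, 0, -3], [0, 0, 0], 0.5], [[0, 0, -3], [0, 0, 0], 0.5], [[0, 0, -2.5], [0, 0, 0], 0.5], [[0, 0, -1.4], [0, 0, 0], 0.5], [[0, 0, 0], [0, 0, 0], 0.5], [[0, 0, 0], [0, 0, 0], 0]]}}

```text
t: 2.75
eef_pos: [495.8, 81.3, 102.1]
tcp_rot: [3.141, -0.0, -0.333]
ft_force: [-0.2, -0.2, 0.7]
opening: 0.459
grip_force: 0.0
```

{"method": "move_arm", "body": {"commands": [[[0, 0, 0], [0, 0, 0], 0], [[0, 0, 0], [0, 0, 0], 0], [[0, 0, 0], [0, 0, 0], 0], [[0, 0, 0], [0, 0, 0], 0]]}}

```text
t: 3.15
eef_pos: [496.0, 82.3, 102.2]
tcp_rot: [-3.141, -0.001, -0.332]
ft_force: [2.7, 11.1, 1.7]
opening: 0.146
grip_force: 30.0
```

{"method": "move_arm", "body": {"commands": [[[0.05, 0.12, 0], [0, 0, 0], 0], [[0, 0, 0.5], [0, 0, 0], 0], [[0, 0, 0.5], [0, 0, 0], 0], [[0, 0, 0.55], [0, 0, 0], 0], [[0, 0, 0], [0, 0, 0], 0]]}}

```text
t: 3.65
eef_pos: [496.0, 83.2, 117.7]
tcp_rot: [3.142, -0.0, -0.332]
ft_force: [0.6, 0.0, -6.3]
opening: 0.148
grip_force: 30.0
```

{"method": "move_arm", "body": {"commands": [[[0, 0, 0], [0, 0, 7], 0], [[0, 0, 0], [0, 0, 7], 0], [[0, 0, 0], [0, 0, 7], 0], [[0, 0, 0], [0, 0, 0], 0]]}}

```text
t: 4.05
eef_pos: [496.0, 83.3, 117.1]
tcp_rot: [-3.141, -0.0, 0.036]
ft_force: [1.4, 1.8, -6.2]
opening: 0.142
grip_force: 30.0
```

{"method": "move_arm", "body": {"commands": [[[0, 0, 0], [0, 0, 7], 0], [[0, 0, 0], [0, 0, 7], 0], [[0, 0, 0], [0, 0, 7], 0], [[0, 0, 0], [0, 0, 7], 0], [[0, 0, 0], [0, 0, 7], 0], [[0, 0, 0], [0, 0, 7], 0], [[0, 0, 0], [0, 0, 0], 0]]}}

```text
t: 4.75
eef_pos: [495.9, 83.7, 117.1]
tcp_rot: [-3.141, -0.0, 0.767]
ft_force: [1.3, 4.5, -6.4]
opening: 0.145
grip_force: 30.0
```

{"method": "move_arm", "body": {"commands": [[[0, 0, 0], [0, 0, 7], 0], [[0, 0, 0], [0, 0, 7], 0], [[0, 0, -0.3], [0, 0, 0], 0], [[0, 0, 0], [0, 0, 0], 0.5], [[0, 0, 0], [0, 0, 0], 0.5], [[0, 0, 0], [0, 0, 0], 0.5], [[0, 0, 0], [0, 0, 0], 0.5], [[0, 0, 0], [0, 0, 0], 0.5]]}}

```text
t: 5.55
eef_pos: [496.0, 83.1, 114.2]
tcp_rot: [3.141, -0.0, 1.011]
ft_force: [0.0, -0.0, 0.4]
opening: 0.482
grip_force: 0.0
```

{"method": "move_arm", "body": {"commands": [[[0, 0, 3], [0, 0, 0], 0.5], [[0, 0, 4], [0, 0, 0], 0.6], [[0, 0, 4], [0, 0, 0], 0.6], [[2, -1, 0], [0, 0, 0], 0.6], [[4, -1, 0], [0, 0, 0], 0.6], [[0, 0, 0], [0, 0, 0], 0.6], [[0, 0, 0], [0, 0, 0], 0.6]]}}

```text
t: 6.25
eef_pos: [556.0, 62.9, 223.6]
tcp_rot: [-3.141, 0.001, 1.011]
ft_force: [-0.7, -0.2, 0.4]
opening: 0.599
grip_force: 0.0
```

Run:
```python
from h import *
s=state();i=camera_info("wrist");im=read_camera("wrist");np.savez("w2.npz",**i)
cv2.imwrite("pics/w2.png",im)
print(s["t"],s["eef_pos"],s["tcp_rot"],s["opening"],s["joints"])
```

```text
6.25 [555.98070877  62.94109437 223.63052891] [-3.14077976e+00  5.66390451e-04  1.01105476e+00] 0.5991877850463492 [-5.29737204e-03  3.88922884e-01  1.70952900e+00 -6.19759039e-05
  1.04413008e+00  5.54475601e-01]
```

View pics/w2.png

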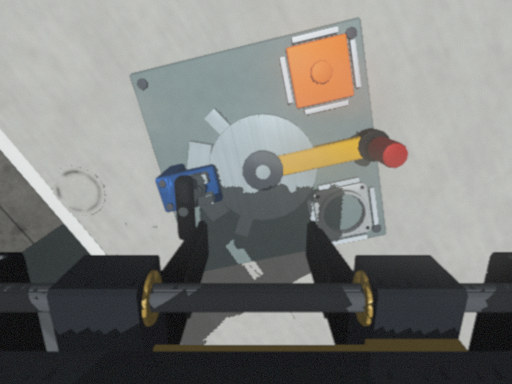

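The wrist view shows the tee turned and standing up. The red handle top is at (394,154), the ring at (343,212) and the pivot at (263,171).

Run:
```python
from h import *
i=dict(np.load("w2.npz"));f=lambda u,v,z:ray("wrist",u,v,z,i)[:2].round(1)
print(f(394,154,112),f(343,212,24),f(263,171,75), f(186,185,141))
```

```text
[674.6  21.2] [614.1 -45.9] [563.9  61.4] [511.8  99.3]
```

{"method": "move_arm", "body": {"commands": [[[4, -1.4, 0], [0, 0, 5], 0.6], [[4, -1.4, 0], [0, 0, 5], 0.6], [[3.7, -1.45, 0], [0, 0, 3], 0.6], [[0, 0, -4], [0, 0, 0], 0.6], [[0, 0, -4], [0, 0, 0], 0.6], [[0, 0, -4], [0, 0, 0], 0.6], [[0, 0, -2.3], [0, 0, 0], 0.6], [[0, 0, 0], [0, 0, 0], 0.6]]}}

```text
t: 7.1
eef_pos: [670.7, 21.2, 77.9]
tcp_rot: [-3.136, 0.002, 1.239]
ft_force: [0.3, 0.5, -0.5]
opening: 0.6
grip_force: 0.0
```

{"method": "move_arm", "body": {"commands": [[[0, 0, 0], [0, 0, 0], 0], [[0, 0, 0], [0, 0, 0], 0], [[0, 0, 0], [0, 0, 0], 0], [[0, 0, 0], [0, 0, 0], 0], [[0, 0, 0], [0, 0, 0], 0]]}}

```text
t: 7.6
eef_pos: [674.6, 20.3, 82.3]
tcp_rot: [3.137, -0.001, 1.239]
ft_force: [-0.2, 0.1, -5.7]
opening: 0.245
grip_force: 30.0
```

{"method": "move_arm", "body": {"commands": [[[-0.38, -0.97, 0], [0, 0, -5], 0], [[-0.47, -0.94, 0], [0, 0, -5], 0], [[-0.55, -0.89, 0], [0, 0, -5], 0], [[-0.62, -0.84, 0], [0, 0, -5], 0], [[0, 0, 0], [0, 0, 0], 0]]}}

```text
t: 8.1
eef_pos: [653.3, -16.8, 82.1]
tcp_rot: [3.139, -0.001, 0.887]
ft_force: [3.6, -1.3, 2.6]
opening: 0.248
grip_force: 30.0
```

{"method": "move_arm", "body": {"commands": [[[-0.69, -0.78, 0], [0, 0, -5], 0], [[-0.76, -0.72, 0], [0, 0, -5], 0], [[-0.82, -0.65, 0], [0, 0, -5], 0], [[-0.87, -0.58, 0], [0, 0, -5], 0], [[-0.92, -0.5, 0], [0, 0, -5], 0], [[0, 0, 0], [0, 0, 0], 0], [[0, 0, 0], [0, 0, 0], 0]]}}

```text
t: 8.8
eef_pos: [613.0, -48.0, 82.1]
tcp_rot: [3.14, -0.002, 0.456]
ft_force: [1.3, -0.6, 6.6]
opening: 0.247
grip_force: 30.0
```

{"method": "move_arm", "body": {"commands": [[[0, 0, 0], [0, 0, 0], 0.5], [[0, 0, 0], [0, 0, 0], 0.6], [[0, 0, 0], [0, 0, 0], 0.6], [[0, 0, 0], [0, 0, 0], 0.6], [[0, 0, 4], [0, 0, 0], 0.6], [[0, 0, 5], [0, 0, 0], 0.6], [[0, 0, 5], [0, 0, 5], 0.6]]}}

```text
t: 9.5
eef_pos: [611.8, -47.9, 222.4]
tcp_rot: [-3.141, 0.001, 0.542]
ft_force: [0.5, -0.0, -0.7]
opening: 0.599
grip_force: 0.0
```

{"method": "move_arm", "body": {"commands": [[[-2.5, 3, 0], [0, 0, 7], 0.6], [[-2.5, 3, 0], [0, 0, 7], 0.6], [[-2, 3, 0], [0, 0, 7], 0.6], [[-2, 2, 0], [0, 0, 6], 0.6], [[0, 0, 0], [0, 0, 0], 0.6], [[0, 0, 0], [0, 0, 0], 0.6]]}}

```text
t: 10.1
eef_pos: [522.4, 62.2, 221.4]
tcp_rot: [3.141, -0.0, 1.012]
ft_force: [1.0, 0.5, 0.2]
opening: 0.599
grip_force: 0.0
```

Run:
```python
from h import *
s=state();i=camera_info("wrist");im=read_camera("wrist");np.savez("w3.npz",**i)
cv2.imwrite("pics/w3.png",im)
print(s["t"],s["eef_pos"],s["tcp_rot"],s["opening"],s["joints"])
```

```text
10.1 [522.3924399   62.21642724 221.44096679] [ 3.14091105e+00 -2.23302104e-04  1.01170878e+00] 0.5992683795734047 [-6.96719387e-03  3.43008459e-01  1.79140810e+00 -1.98084590e-04
  1.00647866e+00  5.52226319e-01]
```

View pics/w3.png

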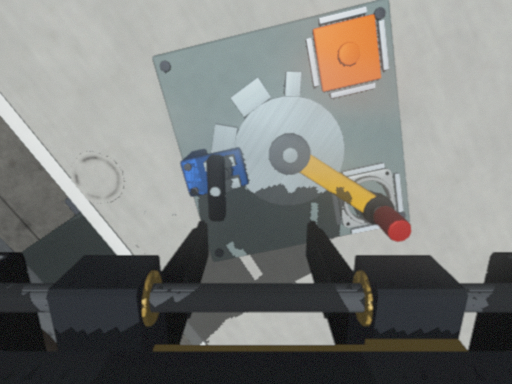

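The arm lies over the ring, with the handle top at (398,231). The tee is still up at (216,188). Next I go back to the plunger.

{"method": "move_arm", "body": {"commands": [[[-2.65, 2.1, 0], [0, 0, 0], 0.5], [[0, 0, -3], [0, 0, 0], 0.5], [[0, 0, -3], [0, 0, 0], 0.5], [[0, 0, -3], [0, 0, 0], 0.5], [[0, 0, -1.7], [0, 0, 0], 0.5], [[0, 0, 0], [0, 0, 0], 0.5], [[0, 0, 0], [0, 0, 0], 0]]}}

```text
t: 10.85
eef_pos: [496.4, 82.4, 114.2]
tcp_rot: [-3.141, 0.0, 1.01]
ft_force: [0.6, 0.1, 0.5]
opening: 0.456
grip_force: 0.0
```

{"method": "move_arm", "body": {"commands": [[[0, 0, 0], [0, 0, 0], 0], [[0, 0, 0], [0, 0, 0], 0], [[0, 0, 0], [0, 0, 0], 0], [[0, 0, 0], [0, 0, 0], 0], [[0, 0, 0.3], [0, 0, 0], 0], [[0, 0, 0], [0, 0, 0], 0]]}}

```text
t: 11.45
eef_pos: [495.3, 83.2, 117.1]
tcp_rot: [-3.141, 0.0, 1.012]
ft_force: [-1.7, 2.8, -6.9]
opening: 0.142
grip_force: 30.0
```

{"method": "move_arm", "body": {"commands": [[[0, 0, 0], [0, 0, -7.5], 0], [[0, 0, 0], [0, 0, -7.5], 0], [[0, 0, 0], [0, 0, -7.5], 0], [[0, 0, 0], [0, 0, -7.5], 0], [[0, 0, 0], [0, 0, -7.5], 0], [[0, 0, 0], [0, 0, -7.5], 0], [[0, 0, 0], [0, 0, -7.5], 0], [[0, 0, 0], [0, 0, -7.5], 0], [[0, 0, 0], [0, 0, 0], 0]]}}

```text
t: 12.35
eef_pos: [495.3, 83.2, 116.8]
tcp_rot: [-3.141, 0.001, -0.037]
ft_force: [-1.1, 3.7, -6.3]
opening: 0.147
grip_force: 30.0
```

{"method": "move_arm", "body": {"commands": [[[0, 0, 0], [0, 0, -7.5], 0], [[0, 0, 0], [0, 0, -7], 0], [[0, 0, 0], [0, 0, 0], 0], [[0, 0, -0.5], [0, 0, 0], 0], [[0, 0, 0], [0, 0, 0], 0]]}}

```text
t: 12.85
eef_pos: [495.3, 83.2, 111.6]
tcp_rot: [3.141, 0.001, -0.282]
ft_force: [-1.2, 4.7, -5.3]
opening: 0.144
grip_force: 30.0
```

{"method": "move_arm", "body": {"commands": [[[0, 0, -0.3], [0, 0, -2], 0], [[0, 0, -0.3], [0, 0, 0], 0], [[0, 0, -0.3], [0, 0, 0], 0], [[0, 0, 0], [0, 0, 0], 0]]}}

```text
t: 13.25
eef_pos: [495.3, 83.2, 102.8]
tcp_rot: [3.141, 0.001, -0.317]
ft_force: [-2.4, 4.8, -5.7]
opening: 0.144
grip_force: 30.0
```

Still only the spring force, so the plunger dropped into the notch. I'll release, back off and check.

{"method": "move_arm", "body": {"commands": [[[0, 0, 0], [0, 0, 0], 0.5], [[0, 0, 0], [0, 0, 0], 0.5], [[0, 0, 0], [0, 0, 0], 0.5], [[0, 0, 0], [0, 0, 0], 0.5], [[0, 0, 4], [0, 0, 0], 0.5], [[0, 0, 4], [0, 0, 0], 0.5], [[0, 0, 4], [0, 0, 0], 0.5], [[-1, -2, 1], [0, 0, 0], 0.5], [[0, 0, 0], [0, 0, 0], 0.5], [[0, 0, 0], [0, 0, 0], 0.5]]}}

```text
t: 14.25
eef_pos: [485.7, 62.9, 233.2]
tcp_rot: [-3.141, -0.0, -0.324]
ft_force: [-0.3, 0.1, 0.1]
opening: 0.503
grip_force: 0.0
```

Run:
```python
from h import *
im=read_camera("wrist");sc=read_camera("scene")[140:280,160:345]
b=cv2.resize(sc,(508,384),interpolation=2)
a=cv2.resize(im[:240],(290,136));cv2.imwrite("pics/f.png",np.hstack([b,cv2.copyMakeBorder(a,0,248,0,0,0)]))
```

```text
(no output)
```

View pics/f.png

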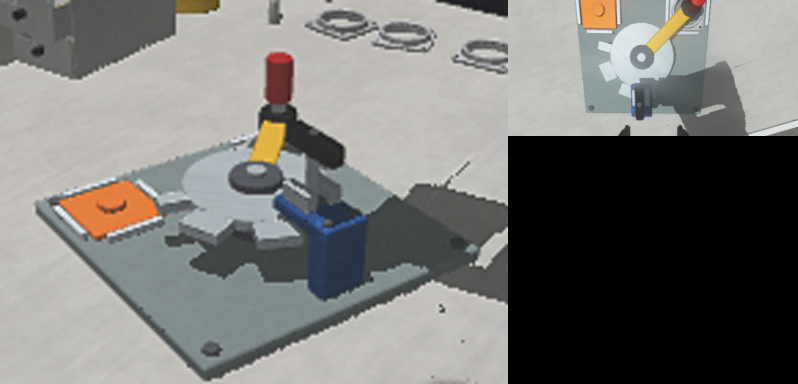

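The arm is over the ring and the tee looks down and in line. One numeric comparison of the tee against the first scene picture before handing in.

Run:
```python
from h import *
a=cv2.imread("pics/scene0.png");b=read_camera("scene")
# tee right end: compare patch by template matching
t=a[180:204,270:290]
r=cv2.matchTemplate(b[165:220,255:305],t,cv2.TM_CCOEFF_NORMED);print(cv2.minMaxLoc(r),"expect loc (15,15)")
i=camera_info("scene");T=np.linalg.inv(i["cam_to_world"])
p=lambda z:(lambda q:i["K"]@q/q[2])((T@np.array([495,83,z,1]))[:3])[:2]
print(p(128),p(137))
```

```text
(-0.592220664024353, 0.9802616238594055, (5, 21), (15, 15)) expect loc (15,15)
[275.11114144 187.36341588] [275.29967737 183.26641922]
```

The tee is back at exactly its original height and heading. If it were resting on the teeth, it would appear 4 px higher.

```bash
python3 -c "
from cell import env;print(env.job_done())"
```

```text
the job is handed in; nothing more can be done
None
```

I swung the yellow arm over to the grey ring's nest and locked it there. The plunger is turned back and fully home, the ring looks undisturbed, and the job is handed in; the hand-in returned no verdict.

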